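# Blow off a sanding block with a two-stage air gun

## Task

Get the sanding block ready for blowing off: push it along the table, without picking it up, into the open bay of the air station until it lies square and flush against the stop under the nozzle. Then press the gun's orange trigger lever down to its pressure point and keep that soft air on for about a second, squeeze on past the pressure point into the second stage and hold full air for about a second, and let the lever come all the way up again. Leave everything else on the table where it is.

Things in the scene. Friction and masses are not known exactly. Their poses are not given: they have to be found in the camera images.
- sand_block: Loose wooden sanding block, 46 (its x) x 80 (its y) x 28 mm high (z), about 150 g; origin at the centre of its underside. It lies on the table in front of the bay's mouth, its long side roughly facing the stop.
- air_station: Fixed bench air station; place and turn vary. Origin on the table, middle of the stop's face; +x points into the bay (push the block this way) and on along the gun, z up. Stop 124 mm wide, 18 high, at x = 0. Behind it an 8 mm base plate, 124 wide, to x = 205 mm, and a dark air gun along x, axis 70 mm up; its bent nozzle ends at x = 13 mm, 50 mm up, clear of the block.
- bay_home (a point): Where the sanding block's origin lies when fully home: on the table, 23 mm before the stop's face, midway between the rails; axes as the station's, the block's x along this x. Side rails 18 mm high, 8 thick, 108 mm apart inside, reach from the stop 50 mm forward, then flare to about 150 mm apart at the mouth, 91 mm before the stop. No bay floor: the block slides on the table.
- trigger_pad (a point): Centre of the top of the ribbed pad (36 mm along the gun, 24 mm across) at the free end of the orange trigger lever on top of the gun; 168 mm behind the stop's face, 114 mm above the table when the lever is up; nothing stands above or beside it. It moves with the lever, down 18 mm in all; press it straight down.
- trigger (a joint): Lever angle, rad; 0 = up, grows as the pad is pressed, 0.01 = 1 mm at the pad (hinge 100 mm from the pad, towards the nozzle). First stage 0 to 0.10: soft air, 1.5 N at the pad rising to 3 N. Pressure point 0.10: force jumps to about 8 N, so a press of 5 N rests there. Second stage 0.10 to 0.18: full air, 8 to about 11 N, hard stop at 0.18. Springs up when let go.
- whetstone: Bystander: loose grey whetstone, 40 x 120 x 22 mm, origin at the centre of its underside.
- cup_small: Bystander: loose small red cup, 52 mm across, 36 mm high, origin at the centre of its underside.
- lacquer_dish: Bystander: loose flat black dish, 84 mm across, 14 mm high, origin at the centre of its underside.
There are look-alikes about, which are no part of the job. Of the things shaped like the sand_block, the wooden one is meant.

How it is judged:
By the outcome, as a careful person would: the job done as asked, in the order asked, and still so for the second after the job is handed in, with the robot touching nothing.
It also fails if it takes over 61 s, if anything falls off the work surface, if the arm or the gripper's body presses on something with over 40 N, if the wrist force passes 120 N, or if a joint passes its speed limit or range.

## Robot

A 6-joint arm with a two-finger parallel gripper is mounted at the origin on a cart in front of the work surface, level with it; the furniture and walls round the work are solid. World frame = base frame: x ahead of the robot, y to its left, z up, the work surface at z = 0. Lengths are in m, angles in rad, forces in N, time in s.
With the tool pointing down it reaches from about 0.3 to 0.875 m from the base axis. Payload 4.2 kg.
Tool frame: the origin (TCP) lies midway between the tips of the shut fingers; the grasp point (between the pads) lies 19 mm behind it; x points along the fingers, y is the direction in which the jaws open and shut, and the axes are right-handed (so a half turn about x gives the same grasp; the last joint's range is limited). The gripper opens to 85 mm and grips with 20 to 120 N. Pads are 22 mm wide; open, the fingers measure 114 mm over their backs; the gripper's body (76 mm by 85 mm) begins 54 mm behind the grasp point. The pads swing forward as they close: fully open they stand 13 mm farther back than shut.
Start: joints at [-1.24, 0.32, 1.565, -0, 1.257, -0.02], TCP at [0.198, -0.54, 0.199] pointing down, gripper open.
Joint ranges: [-3.11, 3.11], [-0.84, 2.01], [0.21, 2.61], [-1.34, 4.49], [0.05, 2.63], [-2.56, 2.56]. Speed limits (rad/s): [2.57, 2.57, 3.14, 3.14, 3.14, 3.14].

## Interface

Orientations are given as a 3x3 rotation matrix whose columns are the frame's x, y, z axes.
In Python, from plant import manip gives the robot as it stands.
- The arm moves only by the tool drive_tool, never from a script. Its argument "series" is a list of rows, each a list of 7 numbers: the turn, a rotation vector about the world's x, y, z in rad, then the shift along the world's x, y, z in m, then the finger opening in m, from 0 to 0.0854. In form: [[ax, ay, az, tx, ty, tz, jaw], ...]. A call has 1 to 20 rows; each row shifts and turns the commanded pose from where the row before left it; what a row does not reach is not made up. A row lasts 1/10 s, in which the tool goes at most 50 mm and 8.59 degrees, less where a joint would pass 70% of its speed; a pose out of reach is approached as far as the arm can. A call with a gripper value outside its range is refused whole. The fingers move at their own pace and stop on an object; "force" is the grip in N (left out, the last holds). Time passes only in rows, so rows that do not move let the fingers close. It gives the time, the measured TCP pose, the force and the opening at its end, in the units of the state.
- manip.get_obs(): the state, without advancing time (a new reading comes with each control period).
- manip.grab_frame(name): name is "side" or "top" or "wrist"; returns (picture, depth): 384x512x3 uint8, red, green, blue; 384x512 float32, m along the optical axis (not along the pixel's ray), 0 where there is no reading.
- manip.camera_model(name): a dict with "vfov" (degrees; the focal length in pixels is half the picture's height over the tangent of half this angle, whatever the lens; pixels are square), "cx", "cy" (the principal point, pixels), "xyz" and "rotation" of the camera in the world; the wrist camera has in their place "T_tool_cam" (4x4, takes a point from camera to tool coordinates, whose origin is the TCP and whose axes are the tool frame's). Camera axes: x right, y up, looking along -z (the intrinsics and any distortion apply to the point x, -y, -z); pixel columns grow to the right and rows downward; lengths in m; the calibration is good to about 2 mm. A picture is of the moment at which its call begins: read the wrist's pose just before it. camera_model takes no time and is no camera call.
- manip.job_done(): hands the job in, once; it reports no verdict.
Trained networks look in the newest picture that a camera, given by its name, has taken for a name from the list of things; names that differ only in an ending like _2 or _b are one class to them, and where a whole thing is asked for, a point or a joint stands for the part that bears it (a point fixed in the world has none). Each returns a list of dicts, best first, with "confidence" (0 to 1); they miss things now and then, are a little off and sometimes report something else, mostly with a low value. They report only what shows in the picture. A call takes as long as a camera call. They do not tell look-alikes from the thing itself.
- manip.find_in(camera, name): "at" ([row, column] in pixels, amid what is visible of it).
- manip.pinpoint(camera, name): "at" ([row, column] in pixels: a listed point, or the origin of a listed thing).
The state is a dict: "t": time; "joint_pos": joint angles; "joint_velocities": joint speeds; "tau": joint torques, N m; "ee_pos": TCP position; "tool_rot": TCP orientation; "force": force on the tool from outside, world axes, zero at the start; "ft_torque": the same for the moment, N m; "gripper_width": opening from 0.0 (shut) to 1.0 (fully open).
Only numpy, scipy, OpenCV 4.12 (cv2) and the standard library are available. Lean on these libraries where they do the work, as an engineer would, in place of code of your own. Each camera call takes 0.05 s, during which the arm holds its last target.

## Working session

There is one attempt and no reset: what is moved stays moved. The work goes in short steps, Python scripts to look and compute and a tool call to move; the robot and the scene stay as the last step left them, time stands still between calls to the robot, and variables do not carry over. Pictures are saved under pics/ and viewed, and the job is handed in when it is done.

Besides the shell and the picture viewer there is one more tool, called after ">>>" as name([rows], argument=value, ...), one row to a line, values as JSON. drive_tool: Moves the arm, as the interface text tells. Its arguments: {"type":"object","properties":{"series":{"type":"array","items":{"type":"array","items":{"type":"number"}}},"force":{"type":"number"}},"required":["series"]}

```bash
mkdir -p pics; cat > h.py <<'E'
import numpy as np, cv2
from plant import manip
def cam(name,obs=None):
    m=manip.camera_model(name)
    if 'T_tool_cam' in m:
        o=obs or manip.get_obs(); T=np.eye(4);T[:3,:3]=np.array(o['tool_rot']).reshape(3,3);T[:3,3]=o['ee_pos']
        M=T@np.array(m['T_tool_cam'])
    else:
        M=np.eye(4);M[:3,:3]=np.array(m['rotation']).reshape(3,3);M[:3,3]=m['xyz']
    return m,M
def ray(m,M,r,c):
    f=192/np.tan(np.radians(m['vfov'])/2)
    d=np.array([(c-m['cx'])/f,(r-m['cy'])/f])
    if m.get('distortion') is not None:
        K=np.array([[f,0,m['cx']],[0,f,m['cy']],[0,0,1]])
        d=cv2.undistortPoints(np.array([[[c,r]]],float),K,np.array(m['distortion'],float)).ravel()
    return M[:3,:3]@np.array([d[0],-d[1],-1]),M[:3,3]
def onz(m,M,r,c,z):
    d,o=ray(m,M,r,c); return o+d*(z-o[2])/d[2]
def bydepth(m,M,r,c,dep):
    d,o=ray(m,M,r,c); return o+d*dep
E
python3 - <<'E'
from h import *
print(manip.get_obs())
for n in ['top','side']:
    p,d=manip.grab_frame(n); cv2.imwrite(f'pics/{n}0.png',cv2.resize(p[:,:,::-1],(800,600),interpolation=cv2.INTER_CUBIC)); np.save(f'{n}_d0.npy',d);np.save(f'{n}_p0.npy',p)
    m,M=cam(n); print(n,m)
    for k in ['sand_block','air_station','bay_home','trigger_pad','whetstone','cup_small','lacquer_dish']:
        for q in manip.pinpoint(n,k)[:3]:
            r,c=q['at']; print(k,np.round(q['at'],1),round(q['confidence'],2),'z0',onz(m,M,r,c,0).round(4), 'dep',bydepth(m,M,r,c,d[min(int(r),383),min(int(c),511)]).round(4))
E
```

```text
{'t': 0.0, 'joint_pos': array([-1.23998560e+00,  3.20279382e-01,  1.56565672e+00, -8.69286642e-06,
        1.25736830e+00, -2.00073344e-02]), 'joint_velocities': array([ 7.57717481e-04,  9.02840192e-04,  2.20486369e-03, -1.01910891e-03,
       -1.15034601e-03,  4.16660314e-05]), 'tau': array([ 4.90181392e-04, -4.15517020e+01, -2.34160852e+01,  6.73865861e-05,
        8.22255446e-03,  4.80975132e-06]), 'ee_pos': array([ 0.1974347 , -0.53949265,  0.19769814]), 'tool_rot': array([[-5.63813386e-04,  3.43668201e-01, -9.39090970e-01],
       [ 1.61624896e-03, -9.39089580e-01, -3.43668662e-01],
       [-9.99998535e-01, -1.71156979e-03, -2.59820953e-05]]), 'force': array([ 0.30413441, -0.03171906,  1.02109289]), 'ft_torque': array([ 0.01254287, -0.00557519,  0.00301412]), 'gripper_width': 1.0006953413023758}
top {'vfov': 50.589858883413996, 'cx': 251.06760912040517, 'cy': 188.2263605381314, 'xyz': array([ 0.28907748, -0.07261932,  1.2808941 ]), 'rotation': array([[ 0.01298321,  0.98580138, -0.16741288],
       [-0.99964411,  0.01669854,  0.020804  ],
       [ 0.02330416,  0.16708319,  0.9856
[... 1330 characters left out ...]
  0.0117]
sand_block [247.9 264.5] 0.69 z0 [ 0.4602 -0.2418  0.    ] dep [ 0.4492 -0.2711  0.0232]
air_station [202. 238.] 0.66 z0 [0.4649 0.0381 0.    ] dep [ 0.4655  0.0403 -0.0014]
air_station [225.2 247.9] 0.18 z0 [ 0.4517 -0.1096  0.    ] dep [ 0.4461 -0.1269  0.0123]
bay_home [205.6 242.8] 0.86 z0 [0.4732 0.01   0.    ] dep [ 0.4746  0.0144 -0.0028]
trigger_pad [152.3 223.7] 0.59 z0 [0.5284 0.4377 0.    ] dep [0.4675 0.2128 0.1111]
whetstone [285.9 273.9] 0.81 z0 [ 0.4251 -0.4115  0.    ] dep [ 0.4166 -0.4327  0.0197]
cup_small [167.7 249.1] 0.5 z0 [0.5837 0.2706 0.    ] dep [0.5763 0.2484 0.0121]
lacquer_dish [252.4 311.9] 0.9 z0 [ 0.5853 -0.3097  0.    ] dep [ 0.5806 -0.3187  0.0076]
```

View pics/top0.png

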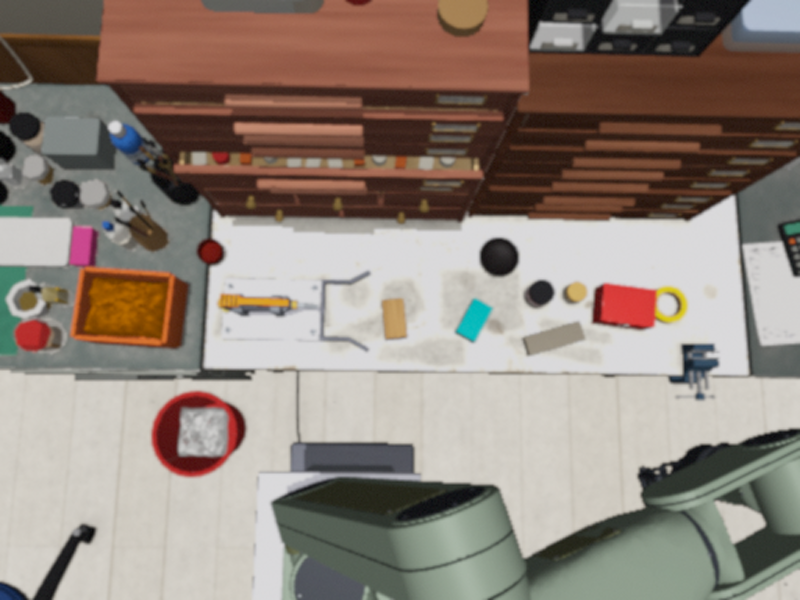

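View pics/side0.png

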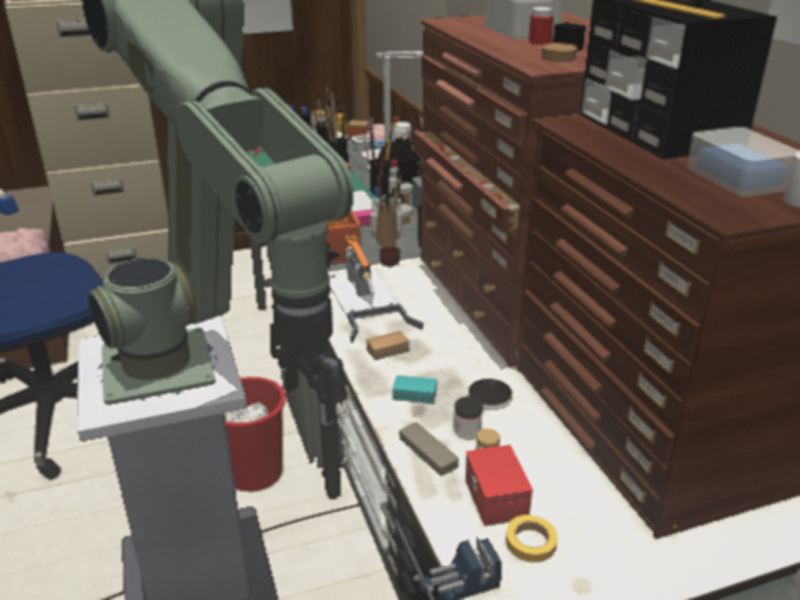

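Wooden block is at about (395,319) in the top view, in front of the bay mouth at (350,310). The bay opens toward world −y. The cyan block at (473,320) is the look-alike. I'll move in for a wrist-camera look.

>>> drive_tool([
  [0, 0, 0.08, 0.016, 0.02, 0.012, 0.04],
  [0, 0, 0.08, 0.016, 0.025, 0.012, 0.04],
  [0, 0, 0.08, 0.016, 0.025, 0.012, 0.04],
  [0, 0, 0.08, 0.016, 0.025, 0.012, 0.04],
  [0, 0, 0.08, 0.016, 0.025, 0.012, 0.04],
  [0, 0, 0.08, 0.016, 0.025, 0.012, 0.04],
  [0, 0, 0.08, 0.016, 0.025, 0.012, 0.04],
  [0, 0, 0.08, 0.016, 0.025, 0.012, 0.04],
  [0, 0, 0.08, 0.016, 0.025, 0.012, 0.04],
  [0, 0, 0.08, 0.016, 0.025, 0.012, 0.04],
  [0, 0, 0.08, 0.016, 0.025, 0.012, 0.04],
  [0, 0, 0.08, 0.016, 0.025, 0.012, 0.04],
  [0, 0, 0.08, 0.016, 0.025, 0.012, 0.04],
  [0, 0, 0.08, 0.016, 0.025, 0.012, 0.04],
  [0, 0, 0.08, 0.016, 0.025, 0.012, 0.04],
  [0, 0, 0, 0, 0, 0, 0.04],
  [0, 0, 0, 0, 0, 0, 0.04],
])

```text
t: 2.5
ee_pos: [0.4376, -0.1698, 0.3785]
tool_rot: [[-0.0, 1.0, -0.019], [-0.001, -0.019, -1.0], [-1.0, -0.0, 0.001]]
force: [-0.1, -0.1, -0.1]
gripper_width: 0.47
```

```bash
python3 - <<'E'
from h import *
o=manip.get_obs();print(o)
n='wrist'
p,d=manip.grab_frame(n); cv2.imwrite(f'pics/w1.png',cv2.resize(p[:,:,::-1],(800,600),interpolation=cv2.INTER_CUBIC)); np.save('w1_d.npy',d);np.save('w1_p.npy',p)
m,M=cam(n,o); print(m,M)
E
```

```text
{'t': 2.5, 'joint_pos': array([-3.94217076e-01,  8.70539200e-02,  1.42394343e+00, -6.01432782e-04,
        1.63039648e+00, -3.74901805e-01]), 'joint_velocities': array([-0.02913953,  0.00215665,  0.02250272, -0.00233382, -0.00094855,
        0.00036673]), 'tau': array([ 8.01764019e-01, -3.05535507e+01, -2.56922454e+01,  8.18284205e-02,
       -1.01181751e-02, -4.36777700e-03]), 'ee_pos': array([ 0.43762474, -0.16982183,  0.3785254 ]), 'tool_rot': array([[-4.70230318e-05,  9.99812771e-01, -1.93499325e-02],
       [-6.30678591e-04, -1.93499583e-02, -9.99812573e-01],
       [-9.99999800e-01, -3.48106303e-05,  6.31470404e-04]]), 'force': array([-0.12325886, -0.12438381, -0.08821577]), 'ft_torque': array([0.0334214 , 0.01680475, 0.04403474]), 'gripper_width': 0.46953861319352513}
{'vfov': 69.73952409441264, 'cx': 257.197429749834, 'cy': 192.36906175289545, 'T_tool_cam': array([[-1.16457077e-03,  2.90697578e-01, -9.56814278e-01,
        -1.75176788e-01],
       [ 9.99999320e-01,  3.99583185e-04, -1.09573209e-03,
        -2.32621978e-04],
       [ 6.38002309e-05, -9.56814903e-01, -2.90697846e-01,
        -7.52333541e-02],
       [ 0.00000000e+00,  0.00000000e+00,  0.00000000e+00,
         1.00000000e+00]])} [[ 0.99981091  0.01890014  0.00457445  0.43885616]
 [-0.019413    0.9564445   0.29126801 -0.09448759]
 [ 0.0011298  -0.29130173  0.95663056  0.55365465]
 [ 0.          0.          0.          1.        ]]
```

View pics/w1.png

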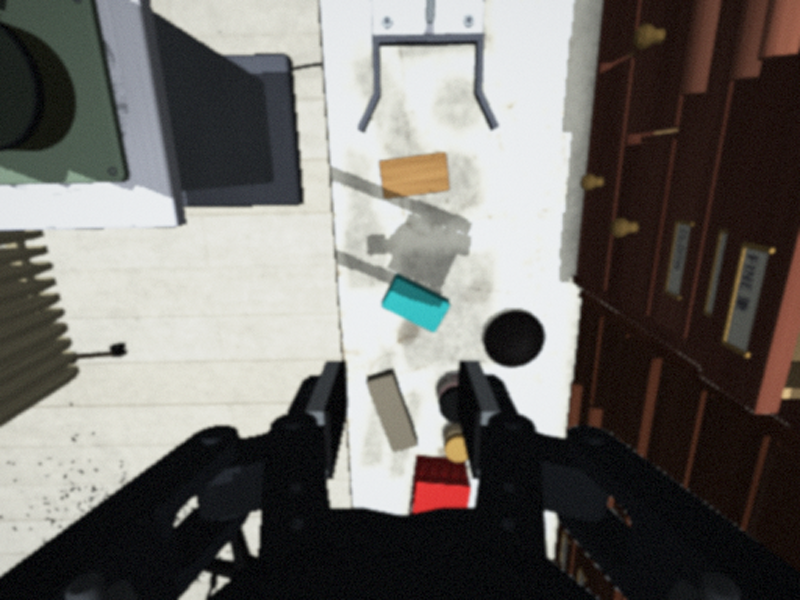

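Wrist view: wooden block at (415,175) tilted a few degrees, with the bay stop at row 40. I'll shift forward to see the bay and trigger together.

>>> drive_tool([
  [0, 0, 0, 0, 0.03, 0, 0.04],
  [0, 0, 0, 0, 0.04, 0, 0.04],
  [0, 0, 0, 0, 0.04, 0, 0.04],
  [0, 0, 0, 0.01, 0.02, 0, 0.04],
  [0, 0, 0, 0, 0, 0, 0.04],
  [0, 0, 0, 0, 0, 0, 0.04],
])

```text
t: 3.15
ee_pos: [0.4471, -0.0409, 0.3781]
tool_rot: [[-0.001, 1.0, -0.021], [-0.001, -0.021, -1.0], [-1.0, -0.001, 0.001]]
force: [-0.3, -1.0, 0.1]
gripper_width: 0.468
```

```bash
python3 - <<'E'
from h import *
o=manip.get_obs();n='wrist'
p,d=manip.grab_frame(n); cv2.imwrite(f'pics/w2.png',cv2.resize(p[:,:,::-1],(800,600),interpolation=cv2.INTER_CUBIC)); np.savez('w2.npz',p=p,d=d,M=cam(n,o)[1])
m,M=cam(n,o); print(o['ee_pos'])
for k in ['sand_block','air_station','bay_home','trigger_pad']:
    for q in manip.pinpoint(n,k)[:2]:
        r,c=q['at']; z=.114 if k=='trigger_pad' else 0
        print(k,np.round(q['at'],1),round(q['confidence'],2),'z',onz(m,M,r,c,z).round(4), 'dep',bydepth(m,M,r,c,d[min(int(r),383),min(int(c),511)]).round(4))
E
```

```text
[ 0.44714957 -0.04086461  0.3780961 ]
sand_block [245.6 261.5] 0.92 z [ 0.4522 -0.2583  0.    ] dep [ 0.452  -0.2432  0.0286]
sand_block [178.7 263.9] 0.76 z [ 0.4597 -0.1048  0.    ] dep [ 0.4591 -0.0977  0.028 ]
bay_home [120.9 269.1] 0.58 z [0.4714 0.0108 0.    ] dep [4.714e-01 1.080e-02 1.000e-04]
```

View pics/w2.png

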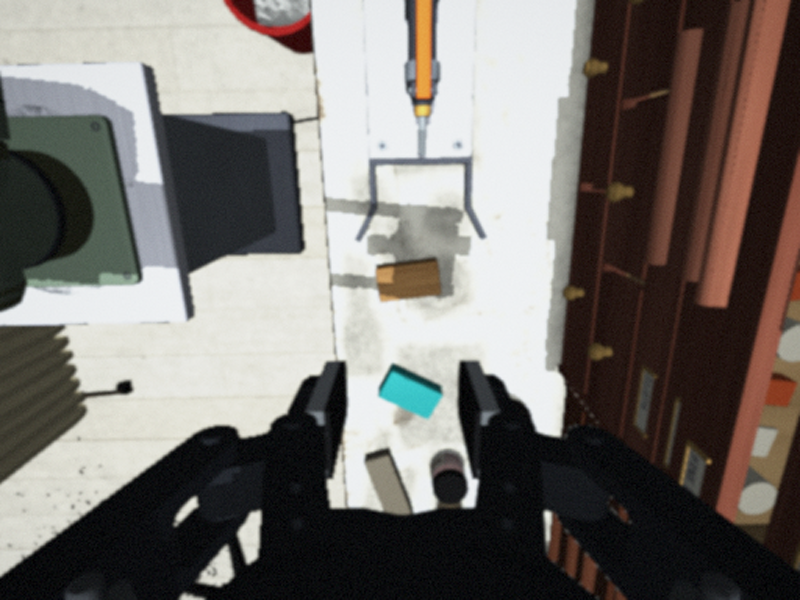

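Block at (409,280) in this view, bay stop at row 160, rails at cols 372 and 468. Next I rectify for metric measurement.

```bash
cat >> h.py <<'E'
def rect(p,m,M,z,x0,x1,y0,y1,s):
    xs=np.arange(x0,x1,1/s/1000); ys=np.arange(y1,y0,-1/s/1000)
    X,Y=np.meshgrid(xs,ys); P=np.stack([X,Y,np.full_like(X,z)],-1)-M[:3,3]
    Q=P@M[:3,:3]; f=192/np.tan(np.radians(m['vfov'])/2)
    u=m['cx']+f*Q[...,0]/-Q[...,2]; v=m['cy']+f*-Q[...,1]/-Q[...,2]
    return cv2.remap(p,u.astype(np.float32),v.astype(np.float32),cv2.INTER_CUBIC)
E
python3 - <<'E'
from h import *
a=np.load('w2.npz');p,d,M=a['p'],a['d'],a['M'];m=manip.camera_model('wrist')
im=rect(p,m,M,.018,.37,.57,-.17,.06,2.5)[:,:,::-1].copy()
for i in range(0,500,50): cv2.line(im,(i,0),(i,6),(0,0,255),1)
for i in range(0,575,50): cv2.line(im,(0,i),(6,i),(0,0,255),1)
cv2.imwrite('pics/r2.png',im)
# block mask by colour, top points by depth
h=cv2.cvtColor(p,cv2.COLOR_RGB2HSV)
f=192/np.tan(np.radians(m['vfov'])/2)
V,U=np.mgrid[:384,:512]
D=np.stack([(U-m['cx'])/f,-(V-m['cy'])/f,-np.ones_like(U,float)],-1)*d[...,None]
W=D@M[:3,:3].T+M[:3,3]
mask=(h[...,0]>5)&(h[...,0]<22)&(h[...,1]>80)&(W[...,2]>.02)&(W[...,2]<.035)&(abs(W[...,0]-.455)<.08)&(abs(W[...,1]+.1)<.06)
pts=W[mask][:,:2]; print(len(pts),np.median(W[mask][:,2]))
r=cv2.minAreaRect((pts*1000).astype(np.float32)); print(r)
# stop/rails: z between .012 and .022
mk=(W[...,2]>.012)&(W[...,2]<.022)&(abs(W[...,0]-.47)<.1)&(W[...,1]>-.08)&(W[...,1]<.06)
q=W[mk]*1000; print(len(q))
st=q[(abs(q[:,0]-472)<40)&(q[:,1]>15)]; print('stop',st.mean(0),np.polyfit(st[:,0],st[:,1],1))
for s,n in((-1,'L'),(1,'R')):
    rr=q[(s*(q[:,0]-472)>45)&(s*(q[:,0]-472)<75)&(q[:,1]>-12)&(q[:,1]<25)]; print(n,len(rr),rr.mean(0),np.polyfit(rr[:,1],rr[:,0],1))
E
```

```text
841 0.027818624872190334
((453.2028503417969, -99.79560852050781), (78.11265563964844, 43.06070327758789), 5.542140960693359)
769
stop [471.1373668   43.92106438  17.56847092] [-2.14842180e-03  4.49332662e+01]
L 80 [412.84132553   5.93734175  17.75342026] [3.08201048e-02 4.12658336e+02]
R 88 [528.23266098   7.80002633  17.86756394] [8.01091136e-03 5.28170176e+02]
```

View pics/r2.png

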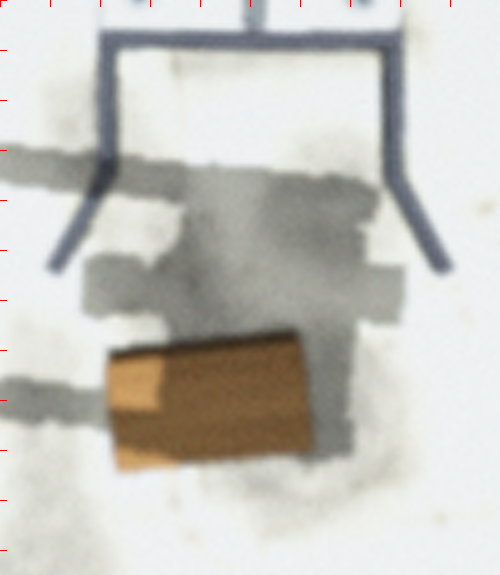

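>>> drive_tool([
  [0, 0, 0, 0.002, -0.03, -0.02, 0.04],
  [0, 0, 0, 0.002, -0.04, -0.03, 0.04],
  [0, 0, 0, 0.002, -0.034, -0.04, 0.04],
  [0, 0, 0, 0, -0.01, -0.04, 0.04],
  [0, 0, 0, 0, 0, -0.04, 0.04],
  [0, 0, 0, 0, 0, -0.04, 0.04],
  [0, 0, 0, 0, 0, -0.04, 0.04],
  [0, 0, 0, 0, 0, -0.04, 0.04],
  [0, 0, 0, 0, 0, -0.03, 0.04],
  [0, 0, 0, 0, 0, -0.02, 0.04],
  [0, 0, 0, 0, 0, -0.015, 0.04],
  [0, 0, 0, 0, 0, -0.01, 0.04],
  [0, 0, 0, 0, 0, 0, 0.04],
  [0, 0, 0, 0, 0, 0, 0.04],
])

```text
t: 4.8
ee_pos: [0.4539, -0.1528, 0.0159]
tool_rot: [[0.001, 1.0, -0.021], [-0.0, -0.021, -1.0], [-1.0, 0.001, 0.0]]
force: [-0.1, -0.7, -0.2]
gripper_width: 0.468
```

```bash
python3 - <<'E'
from h import *
o=manip.get_obs();n='wrist';print(o['ee_pos'],o['force'])
p,d=manip.grab_frame(n); cv2.imwrite(f'pics/w3.png',cv2.resize(p[:,:,::-1],(800,600),interpolation=cv2.INTER_CUBIC))
E
```

```text
[ 0.45391336 -0.15275428  0.01591279] [-0.09223538 -0.67877121 -0.24454614]
```

View pics/w3.png

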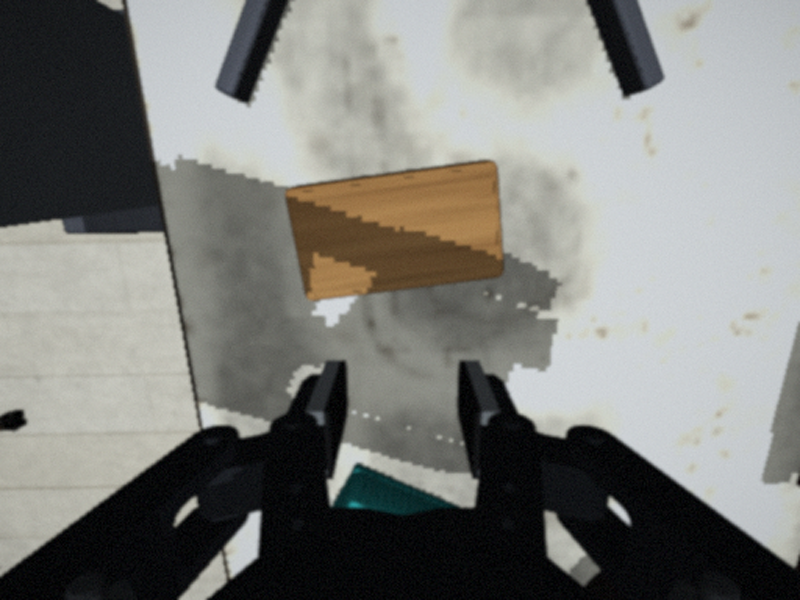

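Fingers straddle the block's middle (centre col 403, block cols 288–500). Next: lower and begin pushing.

>>> drive_tool([
  [0, 0, 0, 0, 0, -0.005, 0.04],
  [0, 0, 0, 0, 0.003, -0.005, 0.04],
  [0, 0, 0, 0, 0.005, 0, 0.04],
  [0, 0, 0, 0, 0.005, 0, 0.04],
  [0, 0, 0, 0, 0.005, 0, 0.04],
  [0, 0, 0, 0, 0.005, 0, 0.04],
  [0, 0, 0, 0, 0.005, 0, 0.04],
  [0, 0, 0, 0.001, 0.005, 0, 0.04],
  [0, 0, 0, 0.001, 0.005, 0, 0.04],
  [0, 0, 0, 0.001, 0.005, 0, 0.04],
  [0, 0, 0, 0.001, 0.005, 0, 0.04],
  [0, 0, 0, 0, 0, 0, 0.04],
  [0, 0, 0, 0, 0, 0, 0.04],
])

```text
t: 6.15
ee_pos: [0.4575, -0.1042, 0.0055]
tool_rot: [[0.0, 1.0, -0.02], [-0.0, -0.02, -1.0], [-1.0, 0.0, 0.0]]
force: [-0.7, 0.7, -0.4]
gripper_width: 0.467
```

```bash
cat > blk.py <<'E'
from h import *
import sys
def look(tag):
    o=manip.get_obs();n='wrist';print(o['ee_pos'].round(4),o['force'].round(2))
    p,d=manip.grab_frame(n); cv2.imwrite(f'pics/{tag}.png',cv2.resize(p[:,:,::-1],(800,600),interpolation=cv2.INTER_CUBIC))
    m,M=cam(n,o);f=192/np.tan(np.radians(m['vfov'])/2)
    V,U=np.mgrid[:384,:512]
    W=(np.stack([(U-m['cx'])/f,-(V-m['cy'])/f,-np.ones_like(U,float)],-1)*d[...,None])@M[:3,:3].T+M[:3,3]
    np.savez(tag+'.npz',p=p,d=d,M=M,W=W)
    h=cv2.cvtColor(p,cv2.COLOR_RGB2HSV)
    mask=(h[...,0]>5)&(h[...,0]<22)&(h[...,1]>80)&(W[...,2]>.022)&(W[...,2]<.034)&(abs(W[...,0]-.46)<.08)&(W[...,1]<.06)&(W[...,1]>-.15)
    mask=cv2.morphologyEx(mask.astype(np.uint8),cv2.MORPH_OPEN,np.ones((3,3),np.uint8))>0
    pts=W[mask]; print(len(pts),'block',cv2.minAreaRect((pts[:,:2]*1000).astype(np.float32)),np.median(pts[:,2]))
    mk=(W[...,2]>.013)&(W[...,2]<.022)&(abs(W[...,0]-.47)<.1)&(W[...,1]>-.1)&(W[...,1]<.06)&(h[...,1]<110)&~cv2.dilate(mask.astype(np.uint8),np.ones((9,9),np.uint8)).astype(bool)
    q=W[mk]*1000
    st=q[(abs(q[:,0]-472)<40)&(q[:,1]>30)]
    if len(st)>20: print('stop',len(st),st.mean(0),np.polyfit(st[:,0],st[:,1],1),np.percentile(st[:,1],[2,5,95]))
    for s,n in((-1,'L'),(1,'R')):
        rr=q[(s*(q[:,0]-472)>45)&(s*(q[:,0]-472)<75)&(q[:,1]>-8)&(q[:,1]<35)]
        if len(rr)>20: print(n,len(rr),rr.mean(0),np.polyfit(rr[:,1],rr[:,0],1))
look(sys.argv[1])
E
python3 blk.py w4
```

```text
[ 0.4575 -0.1042  0.0055] [-0.71  0.67 -0.38]
7188 block ((453.0395202636719, -100.07139587402344), (78.34749603271484, 44.43667984008789), 6.346920967102051) 0.027726948401781193
L 1175 [412.52230521   9.13727197  17.29868046] [6.19584269e-03 4.12465692e+02]
R 1156 [526.76388915   8.01682698  17.28558777] [-9.79534228e-04  5.26771742e+02]
```

View pics/w4.png

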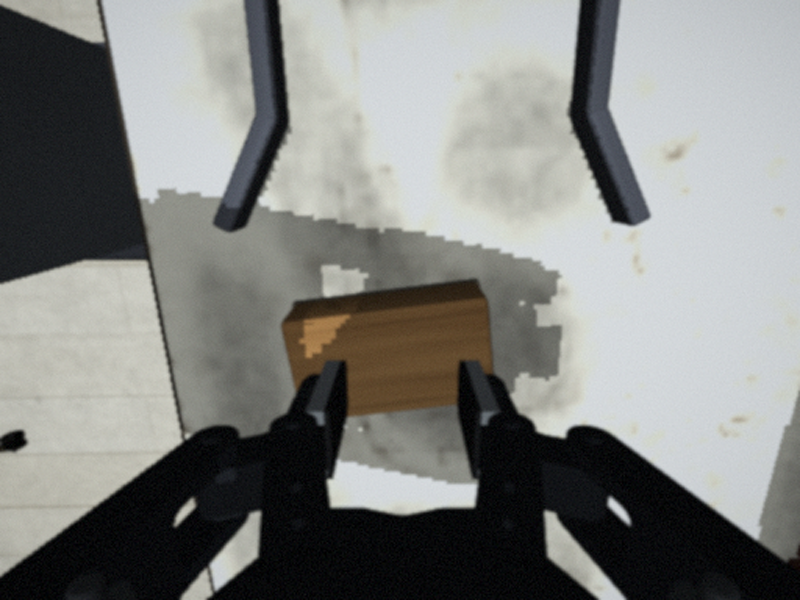

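```bash
python3 - <<'E'
from h import *
m=manip.camera_model('wrist');T=np.array(m['T_tool_cam']);f=192/np.tan(np.radians(m['vfov'])/2)
a=np.load('w4.npz');d=a['d'];W=a['W']
for P in ([0,0,0],[-.01,.02,0],[-.01,.02,-.011],[-.01,.02,.011],[-.02,.02,-.011]):
    q=np.linalg.inv(T)@np.array(P+[1]);print(P,'px800',(m['cx']+f*q[0]/-q[2])*1.5625,(m['cy']+f*-q[1]/-q[2])*1.5625)
for (u,v) in [(335,365),(335,375),(340,380),(340,400),(335,430),(325,390),(470,380),(480,375),(400,410),(400,390),(390,290)]:
    print(u,v,W[int(v/1.5625),int(u/1.5625)].round(4))
E
```

```text
[0, 0, 0] px800 401.9455443763857 348.4291195238107
[-0.01, 0.02, 0] px800 449.8303868727665 357.9041832997316
[-0.01, 0.02, -0.011] px800 450.6964175142779 333.30319230201434
[-0.01, 0.02, 0.011] px800 448.9945996665912 381.6460609534348
[-0.02, 0.02, -0.011] px800 453.52097313115075 342.66287552316993
335 365 [ 0.435  -0.0912  0.048 ]
335 375 [ 0.4361 -0.0914  0.0557]
340 380 [ 0.438  -0.0917  0.0585]
340 400 [ 0.4377 -0.0982  0.0597]
335 430 [ 0.4377 -0.1016  0.0708]
325 390 [ 0.4348 -0.0909  0.0658]
470 380 [ 0.4786 -0.0921  0.0592]
480 375 [ 0.4826 -0.0924  0.0556]
400 410 [ 0.4564 -0.1206  0.0286]
400 390 [ 0.4566 -0.112   0.0279]
390 290 [ 0.4525 -0.0782  0.0013]
```

The block has not moved: the fingertips are passing above it (depth puts the tips near z≈0.048). I'll back off and check the finger geometry with the jaws closed.

>>> drive_tool([
  [0, 0, 0, 0, -0.02, 0, 0.04],
  [0, 0, 0, -0.004, -0.03, 0, 0.04],
  [0, 0, 0, 0, 0, 0, 0.0],
  [0, 0, 0, 0, 0, 0, 0.0],
  [0, 0, 0, 0, 0, 0, 0.0],
  [0, 0, 0, 0, 0, 0, 0.0],
  [0, 0, 0, 0, 0, 0, 0.0],
])

```text
t: 6.9
ee_pos: [0.4535, -0.1538, 0.0055]
tool_rot: [[0.0, 1.0, -0.019], [0.0, -0.019, -1.0], [-1.0, 0.0, -0.0]]
force: [-0.7, 0.7, -0.2]
gripper_width: 0.0
```

```bash
python3 blk.py w5; python3 - <<'E'
from h import *
a=np.load('w5.npz');W=a['W']
np.set_printoptions(suppress=True)
for c in (246,250,255,258,262,266):
  for r in range(215,250,5): print(c,r,W[r,c].round(3))
p,d=manip.grab_frame('side');cv2.imwrite('pics/s5.png',cv2.resize(p[150:280,180:340,::-1],(800,650),interpolation=cv2.INTER_CUBIC)[:600])
E
```

```text
[ 0.4535 -0.1538  0.0055] [-0.66  0.68 -0.21]
11004 block ((452.9600524902344, -100.54674530029297), (78.57722473144531, 44.0920295715332), 6.07264518737793) 0.027750642294961353
246 215 [ 0.446 -0.15   0.001]
246 220 [ 0.446 -0.154 -0.   ]
246 225 [ 0.445 -0.158 -0.001]
246 230 [ 0.448 -0.141  0.043]
246 235 [ 0.448 -0.142  0.049]
246 240 [ 0.448 -0.141  0.056]
246 245 [ 0.448 -0.142  0.061]
250 215 [ 0.448 -0.15  -0.001]
250 220 [ 0.448 -0.154 -0.   ]
250 225 [ 0.448 -0.158 -0.   ]
250 230 [ 0.45  -0.142  0.043]
250 235 [ 0.45  -0.141  0.05 ]
250 240 [ 0.45  -0.142  0.055]
250 245 [ 0.45  -0.141  0.061]
255 215 [ 0.452 -0.15  -0.001]
255 220 [ 0.452 -0.154 -0.   ]
255 225 [ 0.452 -0.158  0.   ]
255 230 [ 0.452 -0.142  0.042]
255 235 [ 0.453 -0.142  0.049]
255 240 [ 0.453 -0.142  0.055]
255 245 [ 0.453 -0.141  0.061]
258 215 [ 0.454 -0.15  -0.001]
258 220 [ 0.454 -0.154  0.   ]
258 225 [ 0.454 -0.158 -0.   ]
258 230 [ 0.454 -0.141  0.044]
258 235 [ 0.454 -0.141  0.05 ]
258 240 [ 0.454 -0.141  0.057]
258 245 [ 0.454 -0.142  0.061]
262 215 [ 0.457 -0.15  -0.001]
262 220 [ 0.457 -0.154 -0.   ]
262 225 [ 0.457 -0.158 -0.   ]
262 230 [ 0.456 -0.142  0.043]
262 235 [ 0.456 -0.142  0.05 ]
262 240 [ 0.456 -0.142  0.055]
262 245 [ 0.456 -0.142  0.061]
266 215 [ 0.46 -0.15  0.  ]
266 220 [ 0.46  -0.154 -0.   ]
266 225 [ 0.46  -0.158 -0.001]
266 230 [ 0.458 -0.142  0.043]
266 235 [ 0.458 -0.142  0.05 ]
266 240 [ 0.458 -0.142  0.055]
266 245 [ 0.458 -0.141  0.061]
```

View pics/w5.png

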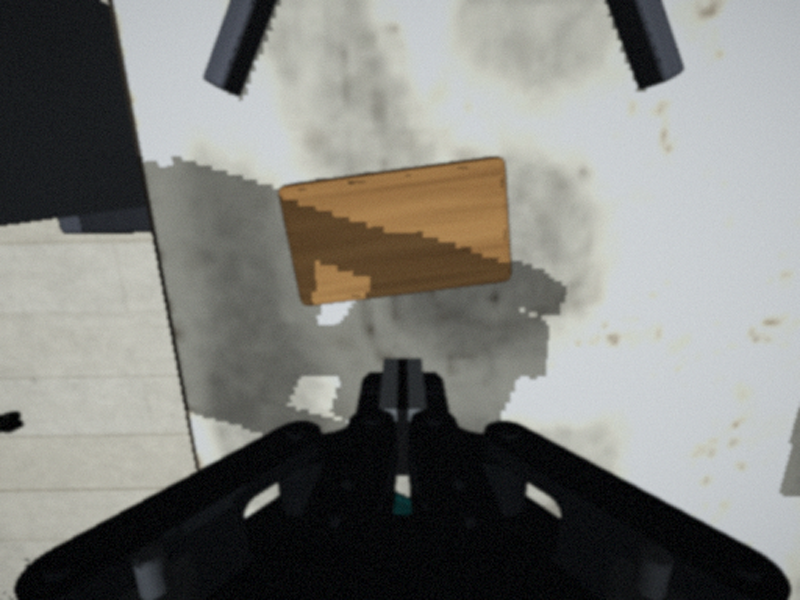

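View pics/s5.png

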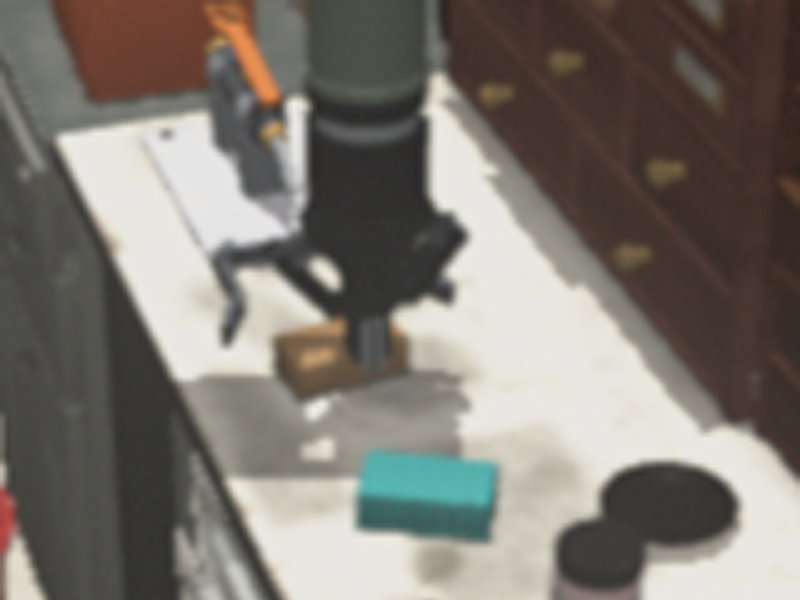

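```bash
python3 - <<'E'
from h import *
np.set_printoptions(suppress=True)
for t in('w4','w5'):
    W=np.load(t+'.npz')['W']; p=np.load(t+'.npz')['p']
    o=[]
    for u,v in [(100,540),(200,480),(300,430),(300,400),(320,390),(400,520),(400,560),(330,362),(330,368)]:
        o.append(((u,v),W[int(v/1.5625),int(u/1.5625)].round(3).tolist()))
    print(t,o)
p,d=manip.grab_frame('side');m,M=cam('side')
for r in range(212,228): print(r,[bydepth(m,M,r,c,d[r,c]).round(3).tolist() for c in (252,256)])
E
```

```text
w4 [((100, 540), [0.405, -0.09, 0.121]), ((200, 480), [0.414, -0.093, 0.102]), ((300, 430), [0.432, -0.091, 0.087]), ((300, 400), [0.426, -0.096, 0.063]), ((320, 390), [0.433, -0.092, 0.064]), ((400, 520), [0.457, -0.093, 0.114]), ((400, 560), [0.457, -0.092, 0.124]), ((330, 362), [0.433, -0.092, 0.044]), ((330, 368), [0.434, -0.091, 0.051])]
w5 [((100, 540), [0.4, -0.14, 0.12]), ((200, 480), [0.412, -0.139, 0.106]), ((300, 430), [0.429, -0.139, 0.09]), ((300, 400), [0.405, -0.182, -0.0]), ((320, 390), [0.414, -0.176, -0.001]), ((400, 520), [0.453, -0.143, 0.114]), ((400, 560), [0.453, -0.141, 0.124]), ((330, 362), [0.42, -0.162, 0.0]), ((330, 368), [0.42, -0.165, -0.0])]
212 [[0.447, -0.165, 0.084], [0.459, -0.167, 0.083]]
213 [[0.445, -0.171, 0.085], [0.46, -0.165, 0.078]]
214 [[0.447, -0.164, 0.077], [0.461, -0.162, 0.072]]
215 [[0.449, -0.16, 0.07], [0.459, -0.167, 0.072]]
216 [[0.448, -0.161, 0.067], [0.459, -0.168, 0.069]]
217 [[0.449, -0.159, 0.063], [0.459, -0.167, 0.065]]
218 [[0.039, -1.371, 0.894], [0.462, -0.159, 0.056]]
219 [[0.449, -0.16, 0.056], [0.46, -0.166, 0.057]]
220 [[0.448, -0.162, 0.053], [0.458, -0.17, 0.056]]
221 [[0.451, -0.154, 0.044], [0.46, -0.165, 0.049]]
222 [[0.449, -0.16, 0.045], [0.462, -0.16, 0.042]]
223 [[0.448, -0.16, 0.041], [0.458, -0.17, 0.045]]
224 [[0.461, -0.123, 0.011], [0.476, -0.119, 0.005]]
225 [[0.459, -0.129, 0.011], [0.474, -0.125, 0.006]]
226 [[0.461, -0.123, 0.003], [0.474, -0.124, 0.001]]
227 [[0.46, -0.125, 0.001], [0.475, -0.123, -0.004]]
```

Both cameras agree that the real fingertips sit ~36 mm above the reported TCP, so I'll work from the tip offset and descend further, watching force.

>>> drive_tool([
  [0, 0, 0, 0, 0, 0, 0.04],
  [0, 0, 0, 0, 0, -0.005, 0.04],
  [0, 0, 0, 0, 0, -0.005, 0.04],
  [0, 0, 0, 0, 0, -0.005, 0.04],
  [0, 0, 0, 0, 0, -0.005, 0.04],
  [0, 0, 0, 0, 0, -0.004, 0.04],
  [0, 0, 0, 0, 0, 0, 0.04],
])

```text
t: 7.75
ee_pos: [0.453, -0.1542, -0.0192]
tool_rot: [[-0.001, 1.0, -0.02], [0.0, -0.02, -1.0], [-1.0, -0.001, -0.0]]
force: [-0.5, 1.0, -0.2]
gripper_width: 0.467
```

```bash
python3 blk.py w6; python3 - <<'E'
from h import *
W=np.load('w6.npz')['W']
for r in range(226,240): print(r,W[r,212].round(3),W[r,302].round(3))
E
```

```text
[ 0.453  -0.1542 -0.0192] [-0.5   0.96 -0.2 ]
15298 block ((452.99786376953125, -100.45909118652344), (78.64875030517578, 44.00157928466797), 6.138063907623291) 0.027774135607096392
226 [ 0.425 -0.147  0.   ] [ 0.481 -0.149 -0.001]
227 [ 0.425 -0.148 -0.001] [ 0.481 -0.149 -0.   ]
228 [ 0.425 -0.149 -0.001] [ 0.481 -0.15  -0.001]
229 [ 0.425 -0.149 -0.   ] [ 0.481 -0.151 -0.   ]
230 [ 0.425 -0.15  -0.   ] [ 0.481 -0.151  0.001]
231 [ 0.429 -0.142  0.02 ] [ 0.477 -0.143  0.019]
232 [ 0.429 -0.142  0.021] [ 0.477 -0.143  0.021]
233 [ 0.429 -0.142  0.023] [ 0.477 -0.143  0.022]
234 [ 0.429 -0.142  0.022] [ 0.477 -0.142  0.024]
235 [ 0.43  -0.142  0.025] [ 0.477 -0.142  0.025]
236 [ 0.43  -0.142  0.026] [ 0.476 -0.142  0.026]
237 [ 0.43  -0.142  0.027] [ 0.476 -0.142  0.028]
238 [ 0.43  -0.141  0.029] [ 0.476 -0.142  0.029]
239 [ 0.43  -0.142  0.029] [ 0.476 -0.142  0.03 ]
```

>>> drive_tool([
  [0, 0, 0, 0, 0, -0.005, 0.04],
  [0, 0, 0, 0, 0.004, -0.004, 0.04],
  [0, 0, 0, 0, 0.005, 0, 0.04],
  [0, 0, 0, 0, 0.005, 0, 0.04],
  [0, 0, 0, 0, 0.005, 0, 0.04],
  [0, 0, 0, 0, 0.005, 0, 0.04],
  [0, 0, 0, 0.001, 0.005, 0, 0.04],
  [0, 0, 0, 0.001, 0.005, 0, 0.04],
  [0, 0, 0, 0.001, 0.005, 0, 0.04],
  [0, 0, 0, 0.001, 0.005, 0, 0.04],
  [0, 0, 0, 0.001, 0.005, 0, 0.04],
  [0, 0, 0, 0, 0, 0, 0.04],
])

```text
t: 9.0
ee_pos: [0.4586, -0.1047, -0.0275]
tool_rot: [[0.0, 1.0, -0.019], [0.0, -0.019, -1.0], [-1.0, 0.0, -0.0]]
force: [0.2, -0.7, -0.7]
gripper_width: 0.469
```

```bash
python3 blk.py w7
```

```text
[ 0.4586 -0.1047 -0.0275] [ 0.23 -0.71 -0.67]
15569 block ((460.8160705566406, -69.85710144042969), (45.72294616699219, 78.55391693115234), 88.94507598876953) 0.027748801191647063
L 1277 [412.54786119   3.34612548  17.20008587] [8.03533084e-03 4.12520974e+02]
R 1242 [526.50350706   2.16643548  17.23403622] [-5.40688468e-03  5.26515221e+02]
```

View pics/w7.png

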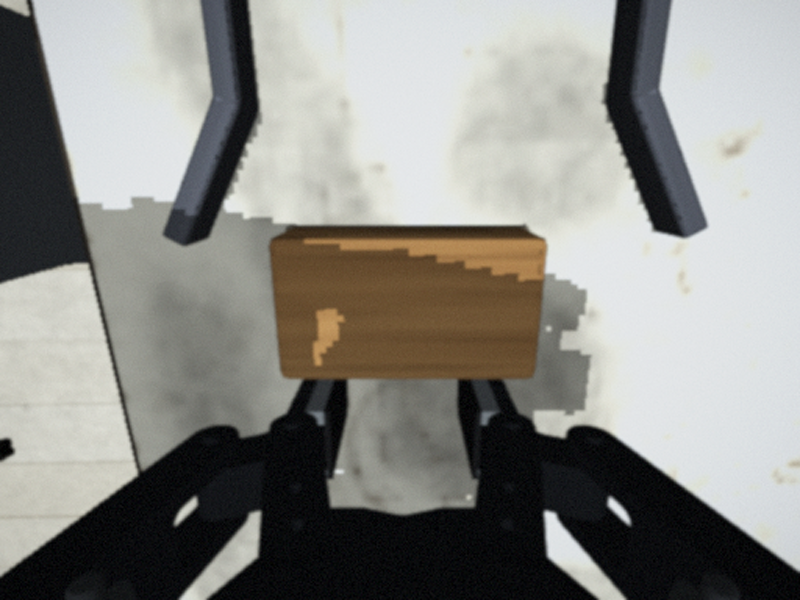

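Block is now square to the fingers and centred nicely (row 225–378, cols 272–545). I'll continue diagonally into the bay, stopping short of the stop.

>>> drive_tool([
  [0, 0, 0, 0.001, 0.006, 0, 0.04],
  [0, 0, 0, 0.001, 0.006, 0, 0.04],
  [0, 0, 0, 0.001, 0.006, 0, 0.04],
  [0, 0, 0, 0.001, 0.006, 0, 0.04],
  [0, 0, 0, 0.001, 0.006, 0, 0.04],
  [0, 0, 0, 0.001, 0.006, 0, 0.04],
  [0, 0, 0, 0.001, 0.006, 0, 0.04],
  [0, 0, 0, 0.001, 0.006, 0, 0.04],
  [0, 0, 0, 0.001, 0.006, 0, 0.04],
  [0, 0, 0, 0, 0.006, 0, 0.04],
  [0, 0, 0, 0, 0.006, 0, 0.04],
  [0, 0, 0, 0, 0, 0, 0.04],
])

```text
t: 10.25
ee_pos: [0.4674, -0.0385, -0.0275]
tool_rot: [[-0.0, 1.0, -0.019], [0.0, -0.019, -1.0], [-1.0, -0.0, -0.0]]
force: [-0.3, -0.8, -0.6]
gripper_width: 0.468
```

```bash
python3 blk.py w8; python3 - <<'E'
from h import *
a=np.load('w8.npz');m=manip.camera_model('wrist')
im=rect(a['p'],m,a['M'],.018,.40,.54,-.05,.06,5)[:,:,::-1].copy()
for i in range(0,700,50): cv2.line(im,(i,0),(i,6),(0,0,255),1)
for i in range(0,550,50): cv2.line(im,(0,i),(6,i),(0,0,255),1)
cv2.imwrite('pics/r8.png',im)
E
```

```text
[ 0.4674 -0.0385 -0.0275] [-0.27 -0.8  -0.6 ]
15532 block ((469.3638000488281, -3.6765060424804688), (46.05934143066406, 79.30726623535156), 89.02093505859375) 0.027743677015357106
stop 3454 [472.22846803  44.21222276  17.62170719] [-4.12403095e-03  4.61597076e+01] [40.39112828 40.59518655 47.82546337]
L 1728 [412.74917312  14.59880035  17.21549403] [5.35862894e-03 4.12670944e+02]
R 1793 [526.68865322  14.54376875  17.31245971] [5.20010585e-03 5.26613024e+02]
```

View pics/r8.png

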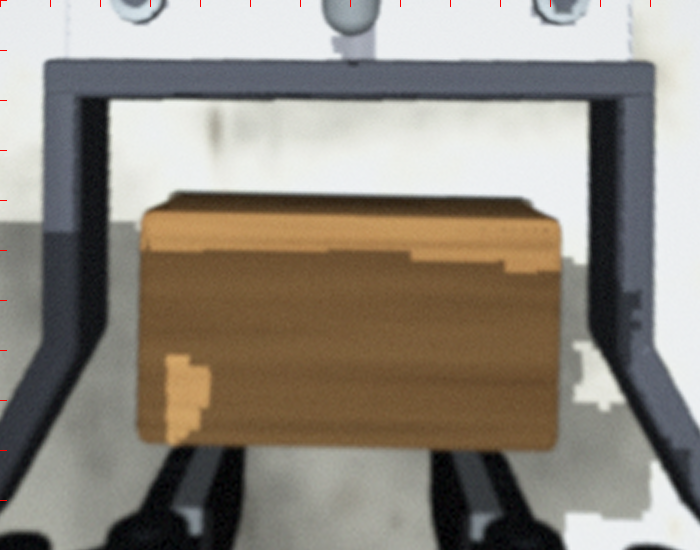

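View pics/w8.png

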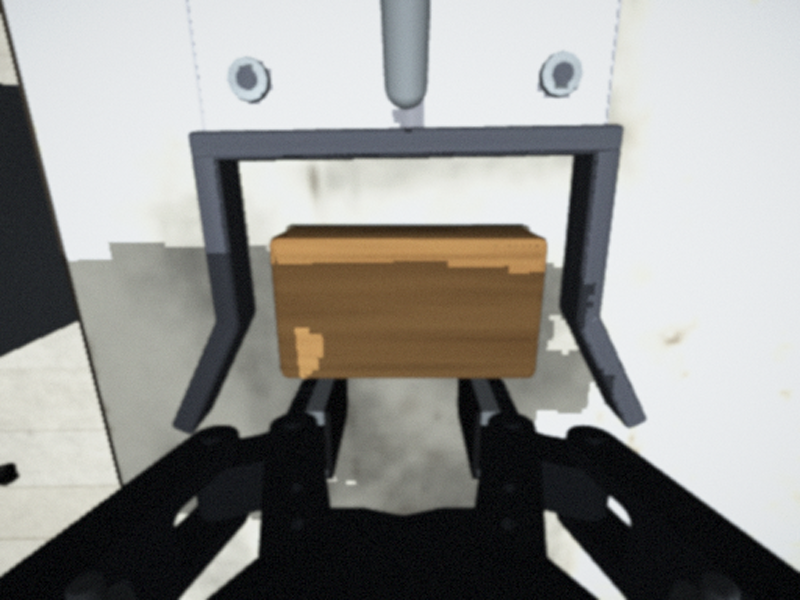

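Block is centred in the bay with a ~21 mm gap; stop slope is −0.3°, tool −1.1°, so I correct the yaw by +0.014 rad while approaching.

>>> drive_tool([
  [0, 0, 0.004, 0, 0.004, 0, 0.04],
  [0, 0, 0.004, 0, 0.004, 0, 0.04],
  [0, 0, 0.004, 0, 0.004, 0, 0.04],
  [0, 0, 0.002, 0, 0.004, 0, 0.04],
  [0, 0, 0, 0, 0.003, 0, 0.04],
  [0, 0, 0, 0, 0.001, 0, 0.04],
  [0, 0, 0, 0, 0.001, 0, 0.04],
  [0, 0, 0, 0, 0, 0, 0.04],
])

```text
t: 11.1
ee_pos: [0.4675, -0.0182, -0.0275]
tool_rot: [[0.0, 1.0, -0.006], [0.0, -0.006, -1.0], [-1.0, 0.0, -0.0]]
force: [-0.1, 0.4, 0.9]
gripper_width: 0.469
```

```bash
python3 blk.py w9
```

```text
[ 0.4675 -0.0182 -0.0275] [-0.06  0.36  0.91]
15469 block ((469.0295715332031, 15.985660552978516), (46.57112121582031, 79.05480194091797), 89.46314239501953) 0.027737778966846774
stop 2974 [472.20727045  44.53525285  17.54948006] [-3.91090333e-03  4.63820098e+01] [40.61629051 40.88680321 48.14722368]
L 1525 [412.74463706  14.45829276  17.21239668] [3.47893073e-03 4.12694338e+02]
R 1554 [526.70841131  14.42636892  17.33835948] [4.31221358e-03 5.26646202e+02]
```

>>> drive_tool([
  [0, 0, 0, 0, 0.0006, 0, 0.04],
  [0, 0, 0, 0, 0.0006, 0, 0.04],
  [0, 0, 0, 0, 0.0006, 0, 0.04],
  [0, 0, 0, 0, 0, 0, 0.04],
])

```text
t: 11.55
ee_pos: [0.4676, -0.0168, -0.0275]
tool_rot: [[0.0, 1.0, -0.005], [-0.001, -0.005, -1.0], [-1.0, 0.0, 0.001]]
force: [-0.2, -2.5, -0.2]
gripper_width: 0.47
```

>>> drive_tool([
  [0, 0, 0, 0, 0.0006, 0, 0.04],
  [0, 0, 0, 0, 0.0006, 0, 0.04],
  [0, 0, 0, 0, 0, 0, 0.04],
])

```text
t: 11.85
ee_pos: [0.4676, -0.0168, -0.0274]
tool_rot: [[0.0, 1.0, -0.004], [-0.002, -0.004, -1.0], [-1.0, 0.0, 0.002]]
force: [-0.5, -10.2, -0.4]
gripper_width: 0.473
```

>>> drive_tool([
  [0, 0, 0, 0, 0.0006, 0, 0.04],
  [0, 0, 0, 0, 0, 0, 0.04],
])

```text
t: 12.05
ee_pos: [0.4676, -0.0168, -0.0274]
tool_rot: [[0.0, 1.0, -0.004], [-0.003, -0.004, -1.0], [-1.0, 0.0, 0.003]]
force: [-0.7, -14.2, 1.5]
gripper_width: 0.467
```

```bash
python3 blk.py w10
```

```text
[ 0.4676 -0.0168 -0.0274] [ -0.67 -14.22   1.55]
15511 block ((469.01611328125, 17.654333114624023), (45.908504486083984, 79.05801391601562), 89.79053497314453) 0.027789040484765645
stop 2573 [472.28885318  45.00884924  17.60116289] [-5.16283567e-03  4.74471990e+01] [41.69562827 41.84826543 48.18001254]
L 1521 [412.75773272  14.50011782  17.21489498] [1.12843851e-03 4.12741370e+02]
R 1530 [526.7174557   14.59363432  17.34365613] [3.47248028e-03 5.26666780e+02]
```

View pics/w10.png

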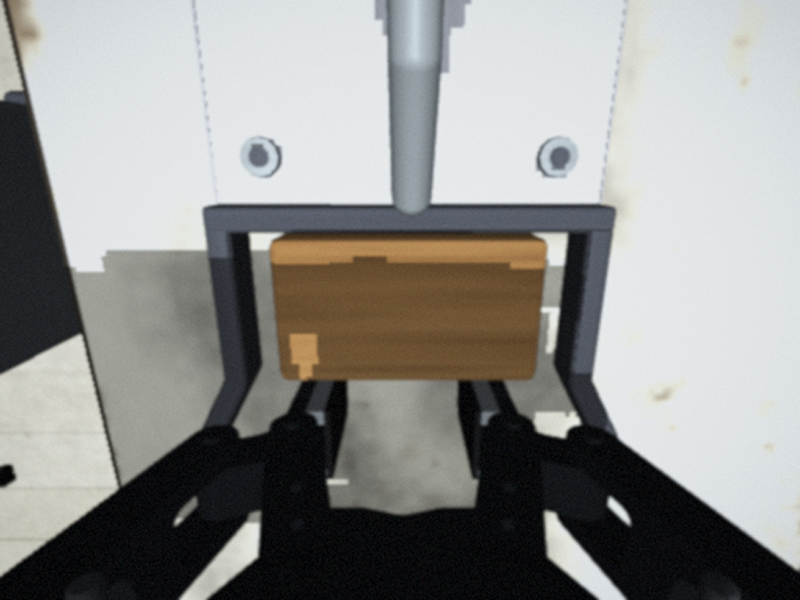

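Block front lies against the stop (block angle −0.2°, stop −0.3°), force 14 N. Backing off, then up and over for a look at the trigger.

>>> drive_tool([
  [0, 0, 0, 0, -0.006, 0, 0.04],
  [0, 0, 0, 0, -0.012, 0, 0.04],
  [0, 0, 0, 0, -0.004, 0.02, 0.04],
  [0, 0, 0, 0, 0, 0.04, 0.04],
  [0, 0, 0, 0, 0, 0.045, 0.0],
  [0, 0, 0, 0, 0, 0.045, 0.0],
  [0, 0, 0, 0, 0, 0.045, 0.0],
  [0, 0, 0, 0, 0.02, 0.045, 0.0],
  [0, 0, 0, 0, 0.035, 0.03, 0.0],
  [0, 0, 0, 0, 0.04, 0.01, 0.0],
  [0, 0, 0, 0, 0.04, 0, 0.0],
  [0, 0, 0, 0, 0.015, 0, 0.0],
  [0, 0, 0, 0, 0, 0, 0.0],
  [0, 0, 0, 0, 0, 0, 0.0],
])

```text
t: 13.5
ee_pos: [0.4673, 0.1129, 0.2522]
tool_rot: [[-0.001, 1.0, -0.005], [-0.0, -0.005, -1.0], [-1.0, -0.001, 0.0]]
force: [0.8, 0.3, -0.4]
gripper_width: 0.006
```

```bash
python3 - <<'E'
from h import *
o=manip.get_obs();n='wrist';print(o['ee_pos'],o['force'])
p,d=manip.grab_frame(n); cv2.imwrite(f'pics/w11.png',cv2.resize(p[:,:,::-1],(800,600),interpolation=cv2.INTER_CUBIC))
m,M=cam(n,o)
for k in ['trigger_pad','bay_home','sand_block']:
    for q in manip.pinpoint(n,k)[:2]:
        r,c=q['at']; z=.114 if k=='trigger_pad' else 0
        print(k,np.round(q['at'],1),round(q['confidence'],2),'z',onz(m,M,r,c,z).round(4), 'dep',bydepth(m,M,r,c,d[min(int(r),383),min(int(c),511)]).round(4))
f=192/np.tan(np.radians(m['vfov'])/2)
V,U=np.mgrid[:384,:512]
W=(np.stack([(U-m['cx'])/f,-(V-m['cy'])/f,-np.ones_like(U,float)],-1)*d[...,None])@M[:3,:3].T+M[:3,3]
np.savez('w11.npz',p=p,d=d,M=M,W=W)
h=cv2.cvtColor(p,cv2.COLOR_RGB2HSV)
mk=(h[...,0]>5)&(h[...,0]<25)&(h[...,1]>130)&(W[...,2]>.09)&(W[...,2]<.13)&(abs(W[...,0]-.475)<.04)
q=W[mk]*1000
for y in range(90,260,8):
    s=q[abs(q[:,1]-y)<4]
    if len(s)>5: print(y,len(s),np.percentile(s[:,0],[2,50,98]).round(1),np.median(s[:,2]).round(1))
E
```

```text
[0.46728093 0.1128656  0.25224352] [ 0.83087325  0.34924764 -0.35311281]
trigger_pad [ 88.4 261.6] 0.84 z [0.4726 0.2087 0.114 ] dep [0.4726 0.2086 0.1146]
bay_home [215.7 257.7] 0.59 z [0.4677 0.0175 0.    ] dep [0.4677 0.0287 0.0279]
sand_block [214.1 259.3] 0.94 z [0.4704 0.0204 0.    ] dep [0.4702 0.0313 0.0277]
98 10 [466.  471.4 476.8] 96.2
106 67 [464.6 470.8 477. ] 97.4
114 72 [464.6 470.8 476.9] 98.9
122 71 [464.7 470.8 476.8] 100.2
130 66 [464.8 470.8 476.8] 101.5
138 78 [464.9 470.8 476.7] 102.7
146 81 [463.8 470.8 476.7] 103.9
154 81 [463.8 470.8 476.6] 105.2
162 91 [464.  470.8 477.7] 106.4
170 92 [464.  470.8 477.7] 107.6
178 91 [464.1 470.8 477.6] 109.0
186 104 [464.2 470.8 477.5] 110.1
194 147 [459.9 470.8 481.7] 111.5
202 166 [460.  470.8 481.7] 112.8
210 179 [459.7 470.9 481.6] 114.1
218 172 [460.3 470.9 480.9] 115.6
226 56 [461.5 470.9 480.2] 116.0
```

View pics/w11.png

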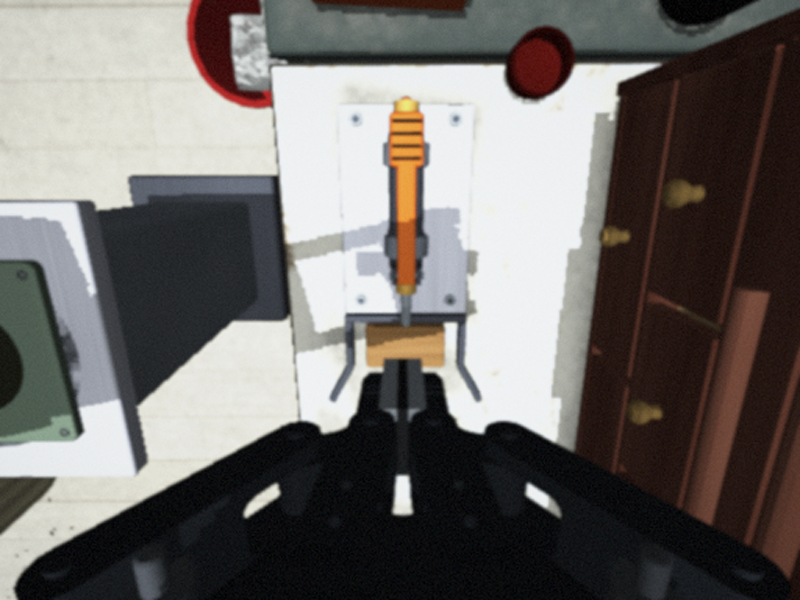

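Block remains against the stop at (405,345). The pad is at (406,138), measured (0.471, 0.2085, 0.114). Moving over it.

>>> drive_tool([
  [0, 0, 0, 0.001, 0.02, 0, 0],
  [0, 0, 0, 0.0015, 0.03, 0, 0],
  [0, 0, 0, 0.001, 0.03, -0.02, 0],
  [0, 0, 0, 0, 0.0155, -0.03, 0],
  [0, 0, 0, 0, 0, -0.04, 0],
  [0, 0, 0, 0, 0, -0.03, 0],
  [0, 0, 0, 0, 0, -0.02, 0],
  [0, 0, 0, 0, 0, -0.015, 0],
  [0, 0, 0, 0, 0, -0.006, 0],
  [0, 0, 0, 0, 0, 0, 0],
  [0, 0, 0, 0, 0, 0, 0],
])

```text
t: 14.8
ee_pos: [0.4717, 0.2087, 0.0923]
tool_rot: [[0.001, 1.0, -0.007], [0.001, -0.007, -1.0], [-1.0, 0.001, -0.001]]
force: [0.8, 1.1, 0.0]
gripper_width: 0.003
```

```bash
python3 - <<'E'
from h import *
p,d=manip.grab_frame('wrist');o=manip.get_obs();print(o['ee_pos'].round(4),o['force'].round(2))
cv2.imwrite('pics/w12.png',cv2.resize(p[:,:,::-1],(800,600)))
m,M=cam('wrist',o)
for r in range(215,245,2): print(r,bydepth(m,M,r,257,d[r,257]).round(4))
p,d=manip.grab_frame('side');cv2.imwrite('pics/s12.png',cv2.resize(p[100:260,150:350,::-1],(750,600),interpolation=cv2.INTER_CUBIC))
E
```

```text
[0.4718 0.2088 0.0925] [ 0.3   0.04 -0.13]
215 [0.4717 0.2238 0.1155]
217 [0.4717 0.223  0.1166]
219 [0.4717 0.2216 0.1162]
221 [0.4717 0.2208 0.1174]
223 [0.4717 0.2189 0.1159]
225 [0.4717 0.2176 0.116 ]
227 [0.4717 0.2162 0.1157]
229 [0.4717 0.2206 0.1282]
231 [0.4717 0.2212 0.1322]
233 [0.4717 0.2213 0.1348]
235 [0.4717 0.221  0.1366]
237 [0.4717 0.2213 0.1395]
239 [0.4716 0.221  0.1412]
241 [0.4716 0.2209 0.1432]
243 [0.4716 0.221  0.1455]
```

View pics/w12.png

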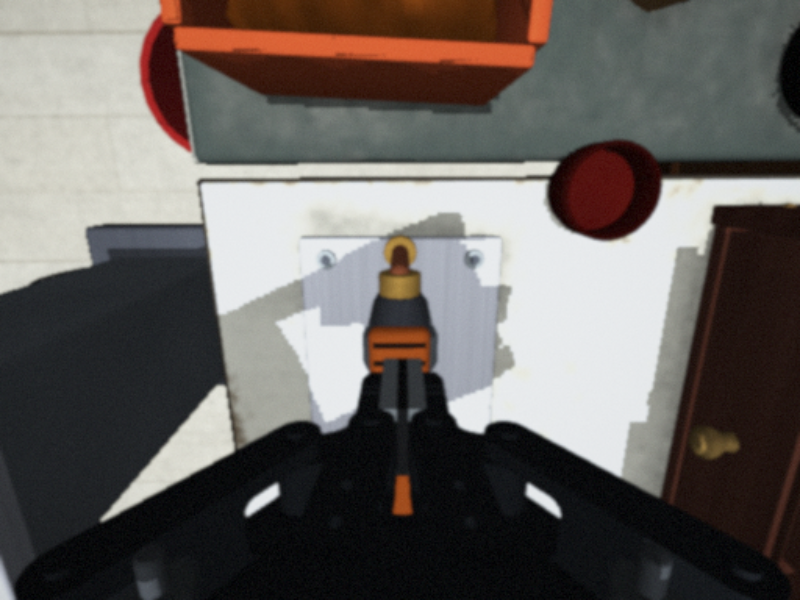

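View pics/s12.png

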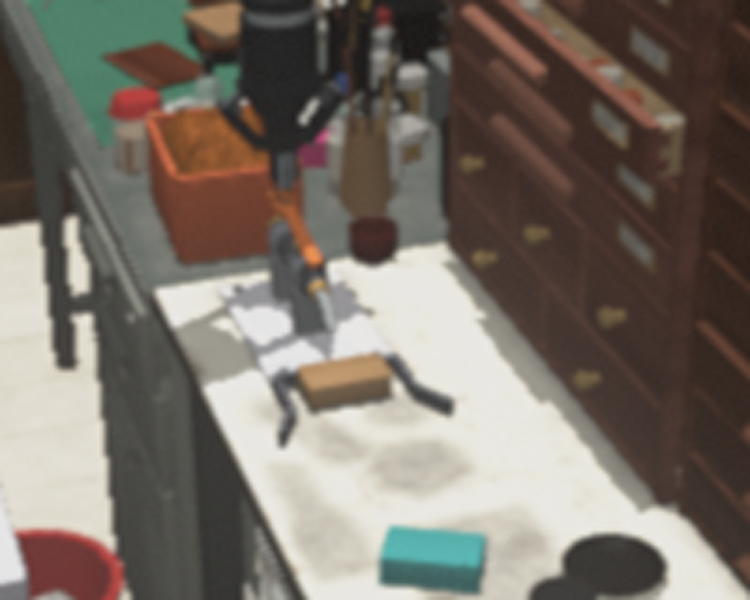

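Tip is ~12 mm above the pad, centred. Approaching.

>>> drive_tool([
  [0, 0, 0, 0, 0, -0.005, 0],
  [0, 0, 0, 0, 0, -0.005, 0],
  [0, 0, 0, 0, 0, 0, 0],
])

```text
t: 15.2
ee_pos: [0.4708, 0.2087, 0.081]
tool_rot: [[-0.0, 1.0, -0.006], [-0.0, -0.006, -1.0], [-1.0, -0.0, 0.0]]
force: [0.2, -0.7, 1.7]
gripper_width: -0.004
```

>>> drive_tool([
  [0, 0, 0, 0, 0, -0.0015, 0],
  [0, 0, 0, 0, 0, 0, 0],
])

```text
t: 15.4
ee_pos: [0.4709, 0.2089, 0.0799]
tool_rot: [[-0.0, 1.0, -0.006], [0.0, -0.006, -1.0], [-1.0, -0.0, -0.0]]
force: [0.4, 0.4, 1.4]
gripper_width: 0.002
```

>>> drive_tool([
  [0, 0, 0, 0, 0, -0.003, 0],
  [0, 0, 0, 0, 0, -0.003, 0],
  [0, 0, 0, 0, 0, -0.001, 0],
  [0, 0, 0, 0, 0, -0.001, 0],
])

```text
t: 15.8
ee_pos: [0.4712, 0.209, 0.072]
tool_rot: [[0.001, 1.0, -0.006], [0.001, -0.006, -1.0], [-1.0, 0.001, -0.001]]
force: [0.2, 1.3, 2.6]
gripper_width: 0.0
```

>>> drive_tool([
  [0, 0, 0, 0, 0, -0.001, 0],
])

```text
t: 15.9
ee_pos: [0.4713, 0.2091, 0.0711]
tool_rot: [[0.001, 1.0, -0.006], [0.001, -0.006, -1.0], [-1.0, 0.001, -0.001]]
force: [1.2, 2.2, 3.3]
gripper_width: 0.001
```

>>> drive_tool([
  [0, 0, 0, 0, 0, -0.0005, 0],
])

```text
t: 16.0
ee_pos: [0.4713, 0.2091, 0.0708]
tool_rot: [[0.001, 1.0, -0.006], [0.001, -0.006, -1.0], [-1.0, 0.001, -0.001]]
force: [-1.1, 1.8, 5.2]
gripper_width: 0.003
```

>>> drive_tool([
  [0, 0, 0, 0, 0, -0.0005, 0],
])

```text
t: 16.1
ee_pos: [0.4713, 0.2091, 0.0704]
tool_rot: [[0.001, 1.0, -0.006], [0.001, -0.006, -1.0], [-1.0, 0.001, -0.001]]
force: [-1.0, 2.5, 6.5]
gripper_width: 0.001
```

At the pressure point (force jump to ~5–6 N). Ease a hair and hold.

>>> drive_tool([
  [0, 0, 0, 0, 0, 0.0003, 0],
  [0, 0, 0, 0, 0, 0, 0],
])

```text
t: 16.3
ee_pos: [0.4713, 0.2091, 0.0707]
tool_rot: [[0.001, 1.0, -0.006], [0.001, -0.006, -1.0], [-1.0, 0.001, -0.001]]
force: [-1.2, 2.8, 5.3]
gripper_width: -0.0
```

>>> drive_tool([
  [0, 0, 0, 0, 0, 0, 0],
  [0, 0, 0, 0, 0, 0, 0],
  [0, 0, 0, 0, 0, 0, 0],
  [0, 0, 0, 0, 0, 0, 0],
  [0, 0, 0, 0, 0, 0, 0],
  [0, 0, 0, 0, 0, 0, 0],
  [0, 0, 0, 0, 0, 0, 0],
])

```text
t: 17.0
ee_pos: [0.4713, 0.2091, 0.0706]
tool_rot: [[0.001, 1.0, -0.006], [0.001, -0.006, -1.0], [-1.0, 0.001, -0.001]]
force: [-0.8, 2.7, 4.5]
gripper_width: 0.0
```

Held ~1 s at 5 N. Now squeeze past it.

>>> drive_tool([
  [0, 0, 0, 0, 0, -0.003, 0],
  [0, 0, 0, 0, 0, -0.003, 0],
  [0, 0, 0, 0, 0, -0.001, 0],
])

```text
t: 17.3
ee_pos: [0.4714, 0.2096, 0.0641]
tool_rot: [[0.001, 1.0, -0.006], [0.002, -0.006, -1.0], [-1.0, 0.001, -0.002]]
force: [-2.3, 4.6, 10.7]
gripper_width: 0.0
```

>>> drive_tool([
  [0, 0, 0, 0, 0, 0, 0],
  [0, 0, 0, 0, 0, 0, 0],
  [0, 0, 0, 0, 0, 0, 0],
  [0, 0, 0, 0, 0, 0, 0],
  [0, 0, 0, 0, 0, 0, 0],
  [0, 0, 0, 0, 0, 0, 0],
  [0, 0, 0, 0, 0, 0, 0],
  [0, 0, 0, 0, 0, 0, 0],
  [0, 0, 0, 0, 0, 0, 0],
])

```text
t: 18.2
ee_pos: [0.4714, 0.2096, 0.0644]
tool_rot: [[0.001, 1.0, -0.006], [0.002, -0.006, -1.0], [-1.0, 0.001, -0.002]]
force: [-2.0, 3.7, 10.2]
gripper_width: -0.001
```

>>> drive_tool([
  [0, 0, 0, 0, 0, 0.008, 0],
  [0, 0, 0, 0, 0, 0.02, 0],
  [0, 0, 0, 0, 0, 0.03, 0],
  [0, 0, 0, 0, 0, 0.04, 0],
  [0, 0, 0, 0, 0, 0.04, 0],
  [0, 0, 0, 0, -0.01, 0.04, 0],
  [0, 0, 0, 0, -0.03, 0.01, 0],
  [0, 0, 0, 0, -0.03, 0, 0],
  [0, 0, 0, 0, -0.03, 0, 0],
  [0, 0, 0, 0, 0, 0, 0],
  [0, 0, 0, 0, 0, 0, 0],
])

```text
t: 19.3
ee_pos: [0.4705, 0.108, 0.2506]
tool_rot: [[-0.002, 1.0, -0.008], [-0.001, -0.008, -1.0], [-1.0, -0.002, 0.001]]
force: [-0.4, 0.9, -0.2]
gripper_width: 0.0
```

```bash
python3 blk.py w13; python3 - <<'E'
from h import *
a=np.load('w13.npz');p,W=a['p'],a['W'];h=cv2.cvtColor(p,cv2.COLOR_RGB2HSV)
mk=(h[...,0]>5)&(h[...,0]<25)&(h[...,1]>130)&(W[...,2]>.07)&(W[...,2]<.13)&(abs(W[...,0]-.475)<.04)
q=W[mk]*1000
for y in (178,194,210,218):
    s=q[abs(q[:,1]-y)<4]; print(y,len(s),np.median(s[:,2]) if len(s) else 0)
p,d=manip.grab_frame('top');cv2.imwrite('pics/top13.png',cv2.resize(p[:,:,::-1],(800,600),interpolation=cv2.INTER_CUBIC))
E
```

```text
[0.4705 0.108  0.2506] [-0.4   0.88 -0.2 ]
1217 block ((469.7008056640625, 19.088716506958008), (42.661441802978516, 77.82743835449219), 89.64934539794922) 0.027792050927093026
stop 106 [468.31577206  47.10916436  17.30591559] [4.18395264e-03 4.51497533e+01] [45.14547582 45.23275378 48.41243045]
L 134 [412.88207619  13.63379355  17.55899753] [-2.62483573e-03  4.12917863e+02]
R 131 [528.02803029  13.35214331  17.69495475] [5.66076886e-03 5.27952447e+02]
178 104 109.03846834598505
194 166 111.67632490240734
210 184 114.15291481792144
218 166 115.37707393414381
```

View pics/w13.png

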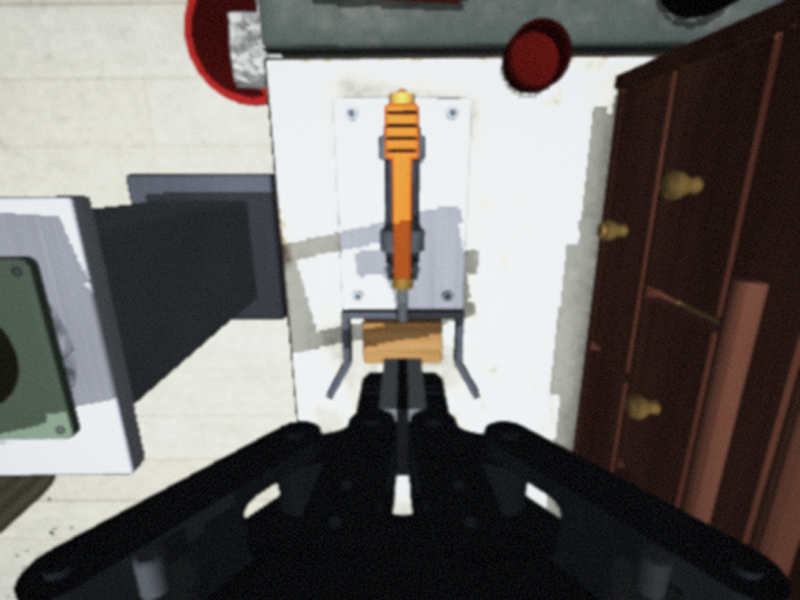

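View pics/top13.png

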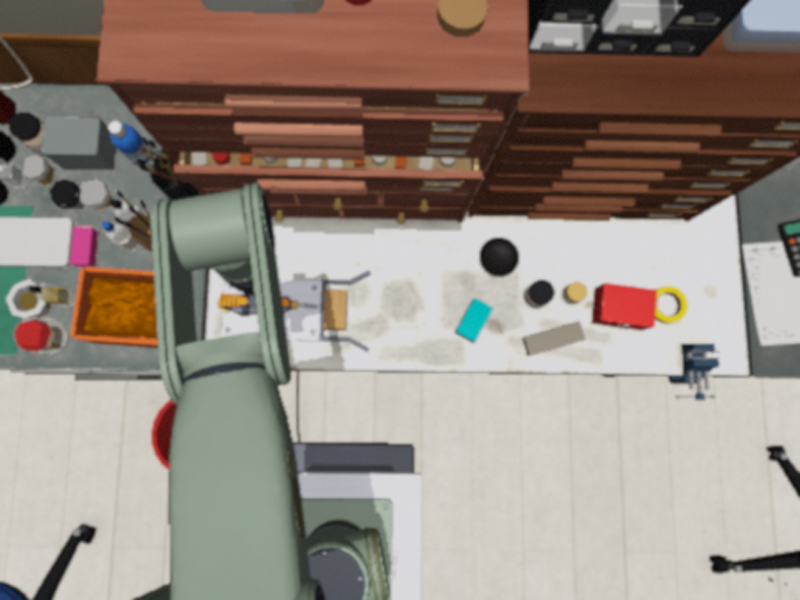

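The block is flush at (402,342), the lever is fully up again (pad 114 mm), and the bystanders are unmoved. Handing in.

```bash
python3 -c "
from plant import manip
print(manip.job_done(), manip.get_obs()['t'])"
```

```text
the job is handed in; nothing more can be done
the job is handed in; nothing more can be done
```

The job is handed in at about 19.5 s of the 61 s allowed. The sanding block is against the stop, and the trigger was pressed in both stages and released. No verdict came back.

- **Block:** I pushed it along the table with two spread fingers, turned it square and centred it between the rails. I pressed it to the stop with about 14 N. The close check at the stop put it at −0.2° against the stop's −0.3°, within about 1 mm of centre.
- **Trigger:** I held soft air at the pressure point for about 1 s at around 5 N. I then held full air for about 1 s at around 10 N, 6 to 7 mm further down. After release, the pad measured 114 mm up again, the same as before.
- **Everything else:** The last top view showed the cup, dish, whetstone and look-alike block where they started, with the arm clear of everything.

**Checks that disagreed:**
- **Fingertip height:** The real fingertips sat about 36 mm above the reported tool point. My first push passed over the block without touching it, so I corrected the height from the camera depth and pushed again.
- **Final block position:** The last look from farther away read the block's position about 1 mm differently from the close one and fitted the stop at +0.2°. I put this down to its coarser resolution.

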